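# Twist the top test socket off its nested stack

### The arm

A 7-joint arm with a two-finger parallel gripper is mounted at the origin on the work surface. World frame = base frame: x ahead of the robot, y to its left, z up, the work surface at z = 0. Lengths are in mm, angles in rad, forces in N, time in s.
With the tool pointing down it reaches from about 400 to 875 mm from the base axis. Payload 19.3 kg.
Tool frame: the origin (TCP) lies between the finger pads; the fingertips stand 17 mm ahead of it and the grasp point (between the pads) lies 2 mm behind it; z points along the fingers, y is the direction in which the jaws open and shut (so a half turn about z gives the same grasp; the last joint's range is limited). The gripper opens to 85 mm and grips with 20 to 120 N. Pads are 22 mm wide; open, the fingers measure 114 mm over their backs; the gripper's body (76 mm by 85 mm) begins 54 mm behind the grasp point. The pads swing forward as they close: fully open they stand 13 mm farther back than shut.
Start: joints at [1.214, 0.521, -0.036, 1.599, 0.021, 1.021, -0.113], TCP at [176.775, -599.471, 248.291] pointing down, gripper open.
Joint ranges: [-2.91, 2.91], [-0.3, 2.13], [-1.5, 1.42], [0.17, 2.43], [-1.26, 4.41], [0.16, 1.93], [-2.52, 2.52]. Speed limits (rad/s): [1.89, 1.89, 2.39, 2.39, 3.01, 3.01, 3.01].

### API

Orientations are given as a unit quaternion [x, y, z, w].
In Python, from station import env gives the robot as it stands.
- The arm moves only by the tool apply_moves, never from a script. Its argument "targets" is a list of rows, each a list of 7 numbers: the shift along the tool's x, y, z each as a share of 30 cm, from -1 to 1, then the turn, a rotation vector about the tool's x, y, z each as a share of pi rad, from -1 to 1, then the gripper's target within -1 to 1 (fully open at 1, half-way at 0, shut at -1). In form: [[tx, ty, tz, wx, wy, wz, jaw], ...]. A call has 1 to 12 rows; each row shifts and turns the commanded pose from where the row before left it, along the tool's axes as they then stand; what a row does not reach is not made up. A row lasts 1/12 s, in which the tool goes at most 41.7 mm and 7.16 degrees, less where a joint would pass 70% of its speed; a pose out of reach is approached as far as the arm can. A call with a number of a shift or a turn outside -1 to 1 is refused whole. A call with a gripper value outside its range is refused whole. The fingers move at their own pace and stop on an object; "newtons" is the grip in N (left out, the last holds). Time passes only in rows, so rows that do not move let the fingers close. It gives the time, the measured TCP pose, the force and the opening at its end, in the units of the state.
- env.read_state(): the state, without advancing time (a new reading comes with each control period).
- env.camera(name): name is "scene" or "top"; returns (picture, depth): 480x640x3 uint8, blue, green, red; 480x640 float32, mm along the optical axis (not along the pixel's ray), 0 where there is no reading.
- env.camera_params(name): a dict with "intrinsics" (3x3 intrinsics, pixels), "pose" (4x4, takes a point from camera to world coordinates). Camera axes: x right, y down, z forward; pixel columns grow to the right and rows downward; lengths in mm; the calibration is good to about 2 mm. A picture is of the moment at which its call begins. camera_params takes no time and is no camera call.
- env.hand_in(): hands the job in, once; it reports no verdict.
Trained networks look in the newest picture that a camera, given by its name, has taken for a name from the list of things; names that differ only in an ending like _2 or _b are one class to them, and where a whole thing is asked for, a point or a joint stands for the part that bears it (a point fixed in the world has none). Each returns a list of dicts, best first, with "confidence" (0 to 1); they miss things now and then, are a little off and sometimes report something else, mostly with a low value. They report only what shows in the picture. A call takes as long as a camera call. They do not tell look-alikes from the thing itself.
- env.recognise(target, camera): "extent" ([left, top, right, bottom] in pixels, round what is visible of it).
- env.spot_point(target, camera): "xy" ([column, row] in pixels: a listed point, or the origin of a listed thing).
The state is a dict: "t": time; "q": joint angles; "qvel": joint speeds; "effort": joint torques, N m; "tool_pos": TCP position; "tool_rot": TCP orientation; "force": force on the tool from outside, world axes, zero at the start; "torque": the same for the moment, N m; "finger_gap": finger opening in mm.
Only numpy, scipy, OpenCV 4.12 (cv2) and the standard library are available. Lean on these libraries where they do the work, as an engineer would, in place of code of your own. Each camera call takes 0.05 s, during which the arm holds its last target.

### The job

Two stacks of twist-locked conical test sockets stand on the bench, one white and one blue. Take the top socket off the white stack: turn it counterclockwise (seen from above) about an eighth of a turn to free it from the clips, lift it off, and set it down upright, without dropping it, in the middle of the round green pad, then let go. The lower white socket must stay standing where it is, and leave the blue stack alone.

Things in the scene. Friction and masses are not known exactly. Their poses are not given: they have to be found in the camera images.
- white_top_grip (a point): Centre of the black grip block (34 x 34 x 44 mm high, faces along x and y) on the upper white socket: a 0.2 kg upside-down cone, 90 mm high without block, brim 86 mm wide, 112 mm from this point down to its underside. The block stands on a flat 60 mm wide end 22 mm below this point: keep fingertips above it. Grey clips half-way up reach 62 mm from the axis; two brim ears lie along x.
- white_low: Lower white socket, same shape, loose; origin centre of underside, clips on +x and -x. The upper one sits 51 mm higher, its ears under these clips with 3 mm play upwards. Stops block clockwise turning. Turned lightly 40 to 120 deg counterclockwise from above it is free; lift it 90 mm straight up to clear. Pulled up unturned it carries this one along.
- pad: Fixed round green pad, 170 mm diameter, 6 mm thick. Origin at the centre of its underside, on the bench; its top is 6 mm higher.
- blue_top: Upper socket of the blue stack, a bystander of the same shape, which stands on a blue lower socket. Origin at the centre of its underside (51 mm above the bench); the top of its grip block is 185 mm above the bench.
There are look-alikes about, which are no part of the job. What is shaped like the part that bears white_top_grip but pink or red is not meant.

How it is judged (in metres and radians):
On the way, in this order (a step that is already met when the one before it is completed fails the run):
1. the upper white socket is turned free (more than 23 degrees from its locked angle) while still nested over the lower one (angle between the x axis of white_top_grip and the x axis of white_low, either way round above 0.4 rad and z of white_top_grip in the frame of white_low below 0.2 m and horizontal distance between white_top_grip and white_low below 0.03 m), for 0.05 s.
2. it is lifted clear of the lower white socket (z of white_top_grip in the frame of white_low above 0.23 m), for 0.05 s.
At the end, for the whole second after the job is handed in: The upper white socket stands upright (within 6 degrees) and at rest on the green pad, its axis within 25 mm of the pad's centre; the lower white socket stands upright within 40 mm of its starting place; the upper blue socket is within 30 mm of its starting place (horizontal distance between white_top_grip and pad below 0.025 m and angle between each of white_top_grip, white_low's own z axis and vertical below 0.1 rad and height (world z) of white_top_grip between 0.112 and 0.124 m and linear speed of white_top below 0.02 m/s and distance of white_low from where it was at the start of the episode below 0.04 m and distance of blue_top from where it was at the start of the episode below 0.03 m); the robot touches nothing.
It fails at once if the lower white socket is lifted, dragged or knocked more than 40 mm (distance of white_low from where it was at the start of the episode above 0.04 m).
It fails at once if the blue stack is disturbed: its upper socket moves more than 30 mm (distance of blue_top from where it was at the start of the episode above 0.03 m).
It fails at once if the white socket is dropped: let go more than 20 mm above the pad, away from its stack (horizontal distance between white_top_grip and white_low above 0.08 m and height (world z) of white_top_grip above 0.138 m and contact force between the fingers and white_top below 0.05 N).
It also fails if it takes over 50 s, if anything falls off the work surface, if the arm or the gripper's body presses on something with over 40 N, if the wrist force passes 120 N, or if a joint passes its speed limit or range.

## Working session

There is one attempt and no reset: what is moved stays moved. The work goes in short steps, Python scripts to look and compute and a tool call to move; the robot and the scene stay as the last step left them, time stands still between calls to the robot, and variables do not carry over. Pictures are saved under pics/ and viewed, and the job is handed in when it is done.

Besides the shell and the picture viewer there is one more tool, called after ">>>" by a JSON object that holds its "method" and its "body". apply_moves: Moves the arm, as the interface text tells. Shift numbers are shares of 30 cm and turn numbers shares of pi rad, none past 1 either way. Its arguments: {"type":"object","properties":{"targets":{"type":"array"},"newtons":{"type":"number"}},"required":["targets"]}

```bash
mkdir -p pics
cat > h.py <<'E'
import numpy as np,cv2
from station import env
def pt(cam,u,v,d):
    p=env.camera_params(cam);K=np.array(p["intrinsics"]);T=np.array(p["pose"])
    c=np.array([(u-K[0,2])/K[0,0]*d,(v-K[1,2])/K[1,1]*d,d,1]);return (T@c)[:3]
def cloud(cam,dep):
    p=env.camera_params(cam);K=np.array(p["intrinsics"]);T=np.array(p["pose"])
    v,u=np.mgrid[:480,:640];d=dep
    c=np.stack([(u-K[0,2])/K[0,0]*d,(v-K[1,2])/K[1,1]*d,d],-1)
    return c@T[:3,:3].T+T[:3,3]
E
python3 - <<'E'
from h import *
print(env.read_state())
for c in("scene","top"):
    im,d=env.camera(c);cv2.imwrite(f"pics/{c}0.png",im);np.save(c+"0.npy",d)
    for n in("white_top_grip","white_low","pad","blue_top"):
        print(c,n,[(np.round(r["xy"]),round(r["confidence"],2)) for r in env.spot_point(n,c)])
E
```

```text
{'t': 0.0, 'q': array([ 1.21380448,  0.52202473, -0.03628905,  1.60000442,  0.0212009 ,
        1.02110872, -0.11282366]), 'qvel': array([-0.00141681,  0.00106421, -0.00054776, -0.00116144, -0.00088941,
       -0.001192  , -0.00027441]), 'effort': array([ 2.42937545e-03, -9.27130580e+01,  1.98120967e+00, -3.69937384e+01,
        1.78061100e-02,  8.17249616e-03,  3.33112098e-05]), 'tool_pos': array([ 176.65062625, -599.18028769,  247.72076491]), 'tool_rot': array([ 9.89740992e-01,  1.42872083e-01, -1.33654632e-04, -5.64581917e-04]), 'force': array([ 0.38682454, -0.23913718, -0.45607499]), 'torque': array([ 0.04106189,  0.06561143, -0.06144562]), 'finger_gap': 85.29224715231076}
scene white_top_grip [(array([255., 236.]), 0.85), (array([166., 228.]), 0.83), (array([203., 256.]), 0.75)]
scene white_low [(array([210., 309.]), 0.91)]
scene pad [(array([469., 320.]), 0.94), (array([212., 314.]), 0.72)]
scene blue_top []
top white_top_grip [(array([427., 202.]), 0.9), (array([389., 266.]), 0.73), (array([477., 272.]), 0.73)]
top white_low [(array([412., 210.]), 0.72)]
top pad [(array([203., 220.]), 0.96)]
top blue_top [(array([318., 209.]), 0.91)]
```

View pics/scene0.png

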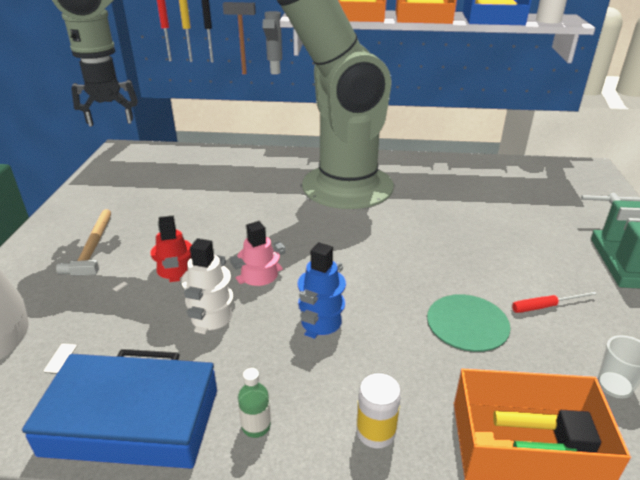

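View pics/top0.png

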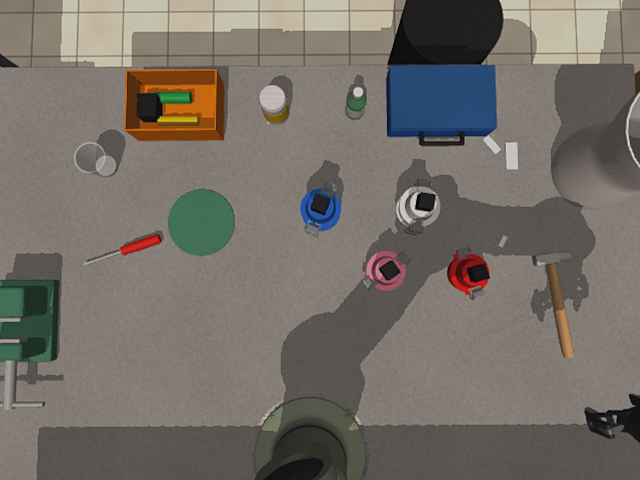

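Run:
```python
from h import *
im=cv2.imread("pics/top0.png");cv2.imwrite("pics/topcrop.png",cv2.resize(im[140:340,290:540],None,fx=3,fy=3,interpolation=cv2.INTER_CUBIC)[:600])
im=cv2.imread("pics/scene0.png");cv2.imwrite("pics/scenecrop.png",cv2.resize(im[170:370,100:350],None,fx=3,fy=3,interpolation=cv2.INTER_CUBIC)[:600])
for c,l in(("scene",[(255,236),(166,228),(203,256),(469,320)]),("top",[(427,202),(389,266),(477,272),(203,220),(318,209)])):
    P=cloud(c,np.load(c+"0.npy"))
    for u,v in l: print(c,u,v,np.round(P[v,u]))
```

```text
scene 255 236 [ 468. -187.  121.]
scene 166 228 [ 456. -388.  123.]
scene 203 256 [ 615. -257.  170.]
scene 469 320 [569. 274.   4.]
top 427 202 [ 592. -263.  183.]
top 389 266 [ 455. -185.  131.]
top 477 272 [ 441. -383.  131.]
top 203 220 [577. 267.   6.]
top 318 209 [579. -27. 181.]
```

View pics/topcrop.png

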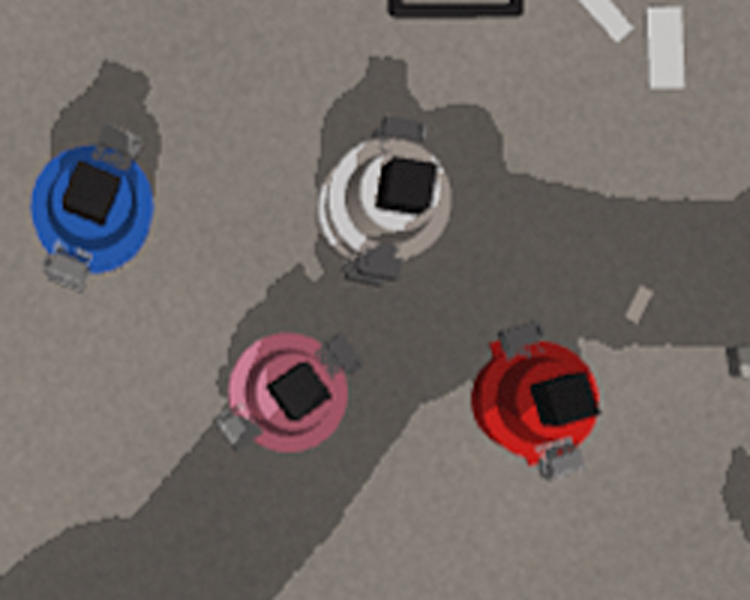

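View pics/scenecrop.png

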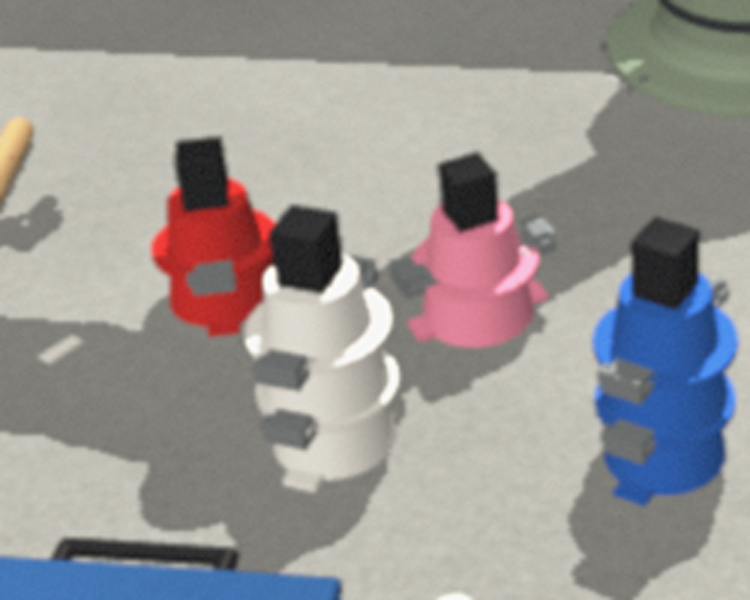

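Run:
```python
from h import *
for c,box in(("top",(180,225,405,450)),("scene",(225,275,180,225))):
    P=cloud(c,np.load(c+"0.npy"));im=cv2.imread(f"pics/{c}0.png").astype(int)
    a,b,e,f=box;p=P[a:b,e:f].reshape(-1,3);k=im[a:b,e:f].reshape(-1,3).max(1)
    top=p[(k<70)&(p[:,2]>176)&(p[:,2]<192)]; 
    r=cv2.minAreaRect(top[:,:2].astype(np.float32)); print(c,len(top),top.mean(0),r)
    blk=p[(k<70)&(p[:,2]>140)];print(blk.min(0),blk.max(0))
    # brim ring of upper: z~51..56 ; white
    w=p[(k>120)&(p[:,2]>125)&(p[:,2]<150)]; print('shelf',len(w),w.min(0),w.max(0))
P=cloud("top",np.load("top0.npy"));im=cv2.imread("pics/top0.png")
hsv=cv2.cvtColor(im,cv2.COLOR_BGR2HSV)
m=cv2.inRange(hsv,(60,80,40),(90,255,255));m[:,:160]=0;m[:180]=0;m[260:]=0;m[:,240:]=0
c=max(cv2.findContours(m,0,2)[0],key=cv2.contourArea);q=P[m>0];print('pad',cv2.minEnclosingCircle(c),cv2.minEnclosingCircle(q[:,:2].astype(np.float32)),q.mean(0))
print(env.camera_params("top"))
```

```text
top 235 [ 595.0222619  -261.20089532  183.8042572 ] ((595.5719604492188, -261.6467590332031), (31.316984176635742, 34.04716110229492), 79.83892822265625)
[ 435.0368376  -278.38561817  143.40596192] [ 614.80080063  -39.99370596 1206.98437358]
shelf 251 [ 565.37483572 -293.24795927  125.09260848] [ 626.29415383 -233.21510562  148.41438483]
scene 224 [ 603.52375096 -261.7616028   183.84534979] ((600.450439453125, -263.97711181640625), (31.88010597229004, 32.829734802246094), 83.13047790527344)
[ 583.39356057 -282.93437029  145.1728894 ] [1424.29336615   35.69056578  773.15512377]
shelf 369 [ 572.49112455 -295.06137955  125.19569186] [ 628.89281605 -233.21797499  148.12594779]
pad ((200.7715301513672, 222.3675537109375), 33.23319625854492) ((523.0999755859375, 153.88067626953125), 212.93763732910156) [571.0714024  271.84614102  10.5818715 ]
{'intrinsics': array([[476.77834027,   0.        , 324.19271595],
       [  0.        , 476.77834027, 241.09028979],
       [  0.        ,   0.        ,   1.        ]]), 'pose': array([[-5.56792686e-03, -9.97401796e-01,  7.18237762e-02,
         4.35036838e+02],
       [-9.99984297e-01,  5.59922428e-03,  2.34420014e-04,
        -3.99937060e+01],
       [-6.35968375e-04, -7.18213431e-02, -9.97417310e-01,
         1.20698437e+03],
       [ 0.00000000e+00,  0.00000000e+00,  0.00000000e+00,
         1.00000000e+00]])}
```

Candidates in the top picture are white (427,202), pink (389,266), red (477,272) and blue (318,209). In the enlarged crop, the white two-socket stack at (427,202) is the only white one, and its block top is at 184 mm, so it fits. Pink and red are excluded by colour, and blue is the bystander. Next I refine the block yaw and the pad centre.

```bash
cat >> h.py <<'E'
from scipy.spatial.transform import Rotation as R
def goal(xyz,yaw_y=None):
    s=env.read_state();r=R.from_quat(s["tool_rot"]);m=r.as_matrix()
    d=m.T@(np.array(xyz)-s["tool_pos"]);print("t",round(s["t"],2),"pos",np.round(s["tool_pos"],1),"gap",round(s["finger_gap"],1),"F",np.round(s["force"],1))
    print("yaw of tool y",np.degrees(np.arctan2(m[1,1],m[0,1])),"tilt",np.degrees(np.arccos(-m[2,2])),"rv to vertical",'q',np.round(s["q"],2))
    print("tool shift mm",np.round(d,1),"share",np.round(d/300,4))
E
python3 - <<'E'
from h import *
def ray(cam,u,v,z):
    a=pt(cam,u,v,0);b=pt(cam,u,v,1000);return a+(b-a)*(z-a[2])/(b[2]-a[2])
for c in("top","scene"):
    P=cloud(c,np.load(c+"0.npy"));im=cv2.imread(f"pics/{c}0.png");hsv=cv2.cvtColor(im,cv2.COLOR_BGR2HSV)
    m=cv2.inRange(hsv,(60,80,40),(90,255,255));n,l,st,ce=cv2.connectedComponentsWithStats(m)
    for i in range(1,n):
        if st[i,4]>1000:
            vv,uu=np.nonzero(l==i)
            w=np.array([ray(c,u,v,6) for u,v in zip(uu,vv)]);print(c,'pad',st[i],w.mean(0),(w.max(0)+w.min(0))/2,np.ptp(w,axis=0))
P=cloud("top",np.load("top0.npy"))
im=cv2.imread("pics/top0.png").max(2)
m=np.zeros((480,640),np.uint8);m[185:220,408:445]=((im[185:220,408:445]<60)&(P[185:220,408:445,2]>178))
print(P[m>0][:,2].mean(),m.sum())
vv,uu=np.nonzero(m);w=np.array([ray("top",u,v,185) for u,v in zip(uu,vv)])[:,:2]
print(w.mean(0),cv2.minAreaRect(w.astype(np.float32)))
# best angle: minimise support area
best=[]
for a in range(-45,45):
    t=np.radians(a);q=w@np.array([[np.cos(t),-np.sin(t)],[np.sin(t),np.cos(t)]]);best.append((np.prod(np.ptp(q,axis=0)),a))
print(sorted(best)[:6])
goal([597,-263,290])
E
```

```text
Traceback (most recent call last):
  File "h.py", line 4, in pt
    p=env.camera_params(cam);K=np.array(p["intrinsics"]);T=np.array(p["pose"])
ValueError: time passes only in moves, steps and waits
```

```bash
cat >> h.py <<'E'
def ray(cam,u,v,z):
    p=env.camera_params(cam);K=np.array(p["intrinsics"]);T=np.array(p["pose"])
    u=np.asarray(u);v=np.asarray(v)
    c=np.stack([(u-K[0,2])/K[0,0],(v-K[1,2])/K[1,1],np.ones(u.shape)],-1)@T[:3,:3].T
    return T[:3,3]+c*((z-T[2,3])/c[...,2])[...,None]
E
python3 - <<'E'
from h import *
for c in("top","scene"):
    im=cv2.imread(f"pics/{c}0.png");hsv=cv2.cvtColor(im,cv2.COLOR_BGR2HSV)
    m=cv2.inRange(hsv,(60,80,40),(90,255,255));n,l,st,ce=cv2.connectedComponentsWithStats(m)
    for i in range(1,n):
        if st[i,4]>1000:
            vv,uu=np.nonzero(l==i)
            w=ray(c,uu,vv,6);print(c,'pad',st[i],w.mean(0),(w.max(0)+w.min(0))/2,np.ptp(w,axis=0))
P=cloud("top",np.load("top0.npy"))
im=cv2.imread("pics/top0.png").max(2)
m=np.zeros((480,640),np.uint8);m[185:220,408:445]=((im[185:220,408:445]<60)&(P[185:220,408:445,2]>178))
print(P[m>0][:,2].mean(),m.sum())
vv,uu=np.nonzero(m);w=ray("top",uu,vv,185)[:,:2]
print(w.mean(0),cv2.minAreaRect(w.astype(np.float32)))
best=[]
for a in range(-45,45):
    t=np.radians(a);q=w@np.array([[np.cos(t),-np.sin(t)],[np.sin(t),np.cos(t)]]);best.append((np.prod(np.ptp(q,axis=0)),a))
print(sorted(best)[:6])
goal([597,-263,290])
E
```

```text
top pad [ 168  190   66   66 3402] [571.62648086 272.962315     6.        ] [570.93972463 273.36234191   6.        ] [165.62814194 164.94501397   0.        ]
top pad [   0  280   59   82 4284] [331.21735961 698.18898112   6.        ] [327.65908591 702.0515196    6.        ] [2.00892769e+02 1.46159897e+02 4.54747351e-13]
scene pad [   0  164   28   81 1343] [ 191.3823118  -942.14177214    6.        ] [ 175.40937486 -978.71273322    6.        ] [4.26062949e+02 2.53227718e+02 2.27373675e-13]
scene pad [ 592  201   48   87 2566] [263.49568786 690.50098111   6.        ] [231.14622456 725.64298932   6.        ] [3.98470101e+02 1.95448240e+02 2.27373675e-13]
scene pad [ 428  295   82   56 3530] [577.91462602 271.32904744   6.        ] [573.95255098 271.2094264    6.        ] [1.67509919e+02 1.65116449e+02 2.27373675e-13]
188.2823798267141 233
[ 594.93518278 -261.11126772] ((594.73046875, -261.0560607910156), (32.16827392578125, 34.14254379272461), 80.11836242675781)
[(np.float64(1099.9152166128526), -10), (np.float64(1104.5204562059682), -9), (np.float64(1118.343289740031), -8), (np.float64(1119.2077902356318), -11), (np.float64(1131.5360352803596), -7), (np.float64(1142.9728849152016), -12)]
t 0.5 pos [ 176.7 -599.5  248.3] gap 85.2 F [-0.2 -1.1 -0.9]
yaw of tool y -73.5736098168612 tilt 0.005401887394719827 rv to vertical q [ 1.21  0.52 -0.04  1.6   0.02  1.02 -0.11]
tool shift mm [ 498.3 -203.9  -41.7] share [ 1.6609 -0.6796 -0.1391]
```

>>> {"method": "apply_moves", "body": {"targets": [[0, 0, 0, 0, 0, -0.0395, 1], [0, 0, 0, 0, 0, -0.0395, 1], [0, 0, 0, 0, 0, -0.0395, 1], [0, 0, 0, 0, 0, -0.0395, 1], [0, 0, 0, 0, 0, -0.0395, 1], [0, 0, 0, 0, 0, -0.0395, 1], [0, 0, 0, 0, 0, -0.0395, 1], [0, 0, 0, 0, 0, -0.0395, 1], [0, 0, 0, 0, 0, -0.0395, 1], [0, 0, 0, 0, 0, 0, 1]], "newtons": 50}}

```text
t: 1.33
tool_pos: [176.6, -599.5, 248.2]
tool_rot: [0.762, 0.648, 0.0, -0.0]
force: [0.1, -0.5, -0.2]
finger_gap: 85.7
```

```bash
python3 -c "
from h import *
goal([596,-262,290])"
```

```text
t 1.33 pos [ 176.6 -599.5  248.2] gap 85.7 F [ 0.1 -0.5 -0.2]
yaw of tool y -9.223924534624516 tilt 0.01244052484688215 rv to vertical q [ 1.4   0.54 -0.31  1.59  0.18  1.05  0.88]
tool shift mm [400.4 359.9 -41.7] share [ 1.3346  1.1997 -0.1389]
```

>>> {"method": "apply_moves", "body": {"targets": [[0.0667, 0.06, -0.0139, 0, 0, 0, 1], [0.0667, 0.06, -0.0139, 0, 0, 0, 1], [0.0667, 0.06, -0.0139, 0, 0, 0, 1], [0.0667, 0.06, -0.0139, 0, 0, 0, 1], [0.0667, 0.06, -0.0139, 0, 0, 0, 1], [0.0667, 0.06, -0.0139, 0, 0, 0, 1], [0.0667, 0.06, -0.0139, 0, 0, 0, 1], [0.0667, 0.06, -0.0139, 0, 0, 0, 1], [0.0667, 0.06, -0.0139, 0, 0, 0, 1], [0.0667, 0.06, -0.0139, 0, 0, 0, 1]]}}

```text
t: 2.17
tool_pos: [388.5, -431.2, 290.3]
tool_rot: [0.765, 0.644, 0.0, 0.0]
force: [1.0, -0.9, 0.1]
finger_gap: 85.0
```

>>> {"method": "apply_moves", "body": {"targets": [[0.0667, 0.06, 0, 0, 0, 0, 1], [0.0667, 0.06, 0, 0, 0, 0, 1], [0.0667, 0.06, 0, 0, 0, 0, 1], [0.0667, 0.06, 0, 0, 0, 0, 1], [0.0667, 0.06, 0, 0, 0, 0, 1], [0.0667, 0.06, 0, 0, 0, 0, 1], [0.0667, 0.06, 0, 0, 0, 0, 1], [0.0667, 0.06, 0, 0, 0, 0, 1], [0.0667, 0.06, 0, 0, 0, 0, 1], [0.0667, 0.06, 0, 0, 0, 0, 1], [0, 0, 0, 0, 0, 0, 1], [0, 0, 0, 0, 0, 0, 1]]}}

```text
t: 3.17
tool_pos: [599.3, -263.2, 289.6]
tool_rot: [0.764, 0.645, 0.0, -0.0]
force: [-0.8, -0.9, -0.3]
finger_gap: 85.3
```

Run:
```python
from h import *
goal([596,-262,165])
im,d=env.camera("scene");np.save("scene1.npy",d)
cv2.imwrite("pics/s1.png",cv2.resize(im[100:350,80:390],None,fx=2.4,fy=2.4))
```

```text
t 3.17 pos [ 599.3 -263.2  289.6] gap 85.3 F [-0.8 -0.9 -0.3]
yaw of tool y -9.672671044405513 tilt 0.042906560437243384 rv to vertical q [ 0.58  0.56 -0.41  1.45  0.23  1.18 -0.03]
tool shift mm [  0.6  -3.4 124.6] share [ 0.002  -0.0113  0.4153]
```

View pics/s1.png

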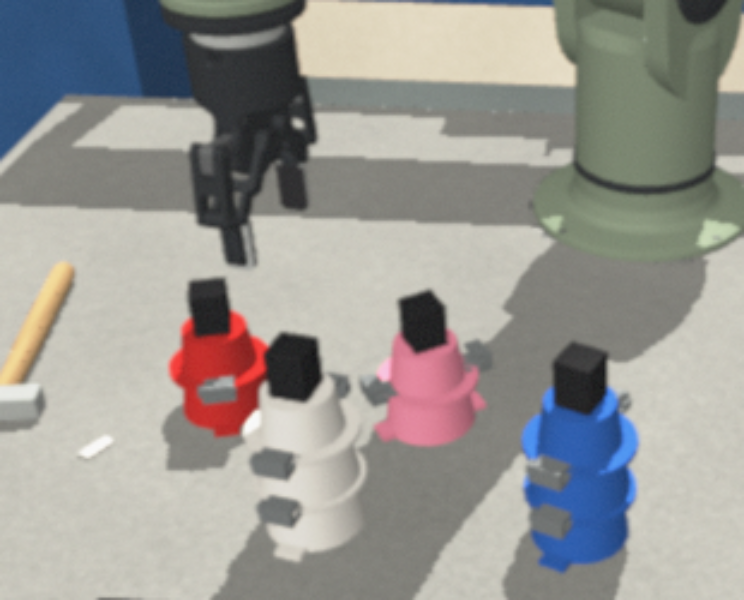

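Run:
```python
from h import *
p=env.camera_params("scene");K=np.array(p["intrinsics"]);T=np.linalg.inv(np.array(p["pose"]))
for q in([599,-263,273],[596,-262,163],[596,-262,185],[602,-263,185]):
    c=K@(T@np.array(q+[1.]))[:3];print(q,c[:2]/c[2])
```

```text
[599, -263, 273] [194.90282865 204.66720038]
[596, -262, 163] [203.32534645 252.89584614]
[596, -262, 185] [201.91124108 243.56338452]
[602, -263, 185] [200.56306122 245.32122754]
```

>>> {"method": "apply_moves", "body": {"targets": [[0.002, -0.008, 0.05, 0, 0, 0, 1], [0, 0, 0.06, 0, 0, 0, 1], [0, 0, 0.06, 0, 0, 0, 1], [0, 0, 0.06, 0, 0, 0, 1], [0, 0, 0.06, 0, 0, 0, 1], [0, 0, 0.04, 0, 0, 0, 1], [0, 0, 0.03, 0, 0, 0, 1], [0, 0, 0.02, 0, 0, 0, 1], [0, 0, 0.01, 0, 0, 0, 1], [0, 0, 0.01, 0, 0, 0, 1], [0, 0, 0.01, 0, 0, 0, 1], [0, 0, 0, 0, 0, 0, 1]]}}

```text
t: 4.22
tool_pos: [596.1, -263.8, 167.0]
tool_rot: [0.764, 0.646, 0.0, 0.0]
force: [-0.4, -0.2, -0.7]
finger_gap: 85.4
```

Run:
```python
from h import *
goal([596.5,-262,166])
im,d=env.camera("scene")
cv2.imwrite("pics/s2.png",cv2.resize(im[150:350,100:300],None,fx=3,fy=3))
im,d=env.camera("top")
cv2.imwrite("pics/t2.png",cv2.resize(im[140:290,350:500],None,fx=4,fy=4))
```

```text
t 4.22 pos [ 596.1 -263.8  167. ] gap 85.4 F [-0.4 -0.2 -0.7]
yaw of tool y -9.589120899755635 tilt 0.005941350138264102 rv to vertical q [ 0.57  0.67 -0.38  1.58  0.29  0.94 -0.07]
tool shift mm [1.8 0.1 1. ] share [0.0062 0.0003 0.0032]
```

View pics/s2.png

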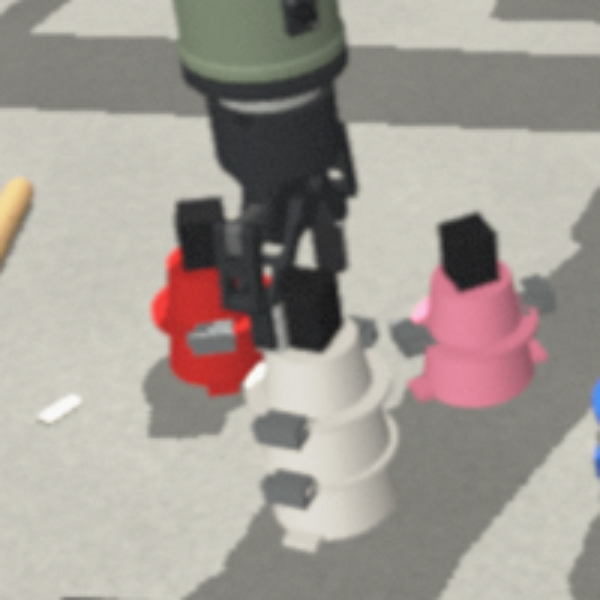

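Picture s2 shows the open fingers on either side of the white block at crop pixel (310,305), with clearance all round. Closing now.

>>> {"method": "apply_moves", "body": {"targets": [[0.003, 0, 0, 0, 0, 0, -1], [0, 0, 0, 0, 0, 0, -1], [0, 0, 0, 0, 0, 0, -1], [0, 0, 0, 0, 0, 0, -1], [0, 0, 0, 0, 0, 0, -1], [0, 0, 0, 0, 0, 0, -1], [0, 0, 0, 0, 0, 0, -1], [0, 0, 0, 0, 0, 0, -1], [0, 0, 0, 0, 0, 0, -1], [0, 0, 0, 0, 0, 0, -1]], "newtons": 50}}

```text
t: 5.15
tool_pos: [596.4, -263.0, 167.3]
tool_rot: [0.764, 0.646, 0.0, 0.0]
force: [0.1, 0.2, 5.8]
finger_gap: 33.4
```

Run:
```python
from h import *
goal([596.5,-262,166]);print(env.read_state()["torque"])
im,d=env.camera("scene")
cv2.imwrite("pics/s3.png",cv2.resize(im[150:350,100:300],None,fx=3,fy=3))
```

```text
t 5.15 pos [ 596.4 -263.   167.3] gap 33.4 F [0.1 0.2 5.8]
yaw of tool y -9.581577330392859 tilt 0.027306357306117877 rv to vertical q [ 0.57  0.67 -0.38  1.58  0.29  0.94 -0.08]
tool shift mm [ 1.  -0.1  1.3] share [ 0.0032 -0.0002  0.0043]
[ 0.03055769  0.09040983 -0.05584271]
```

View pics/s3.png

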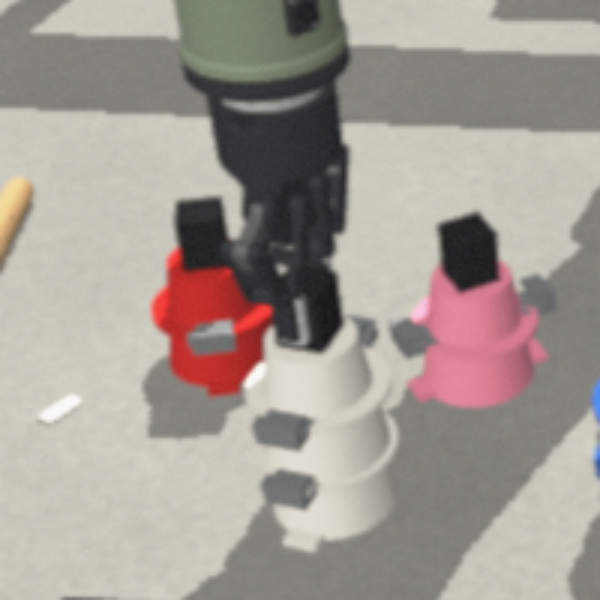

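>>> {"method": "apply_moves", "body": {"targets": [[0, 0, -0.003, 0, 0, 0, -1], [0, 0, 0, 0, 0, 0, -1], [0, 0, 0, 0, 0, 0, -1], [0, 0, 0, 0, 0, 0, -1]]}}

```text
t: 5.53
tool_pos: [596.0, -262.8, 167.5]
tool_rot: [0.764, 0.646, -0.0, -0.0]
force: [-0.0, -0.9, -2.3]
finger_gap: 33.2
```

>>> {"method": "apply_moves", "body": {"targets": [[0, 0, 0, 0, 0, -0.015, -1], [0, 0, 0, 0, 0, -0.02, -1], [0, 0, 0, 0, 0, -0.02, -1], [0, 0, 0, 0, 0, -0.02, -1], [0, 0, 0, 0, 0, 0, -1]]}}

```text
t: 5.95
tool_pos: [596.1, -262.9, 167.7]
tool_rot: [0.681, 0.732, -0.0, -0.0]
force: [-1.2, 0.2, -2.7]
finger_gap: 33.5
```

Run:
```python
from h import *
goal([596.5,-262,166]);print(env.read_state()["torque"])
```

```text
t 5.95 pos [ 596.1 -262.9  167.7] gap 33.5 F [-1.2  0.2 -2.7]
yaw of tool y 4.097063644379598 tilt 0.027020413804636153 rv to vertical q [ 0.61  0.68 -0.44  1.58  0.34  0.96  0.13]
tool shift mm [0.9 0.5 1.7] share [0.003  0.0016 0.0055]
[0.03084764 0.04401938 0.01717584]
```

Turning freely with light forces. Continuing to about 58° in total.

>>> {"method": "apply_moves", "body": {"targets": [[0, 0, 0, 0, 0, -0.025, -1], [0, 0, 0, 0, 0, -0.025, -1], [0, 0, 0, 0, 0, -0.025, -1], [0, 0, 0, 0, 0, -0.025, -1], [0, 0, 0, 0, 0, -0.025, -1], [0, 0, 0, 0, 0, -0.025, -1], [0, 0, 0, 0, 0, -0.025, -1], [0, 0, 0, 0, 0, -0.025, -1], [0, 0, 0, 0, 0, -0.025, -1], [0, 0, 0, 0, 0, -0.02, -1], [0, 0, 0, 0, 0, 0, -1], [0, 0, 0, 0, 0, 0, -1]]}}

```text
t: 6.95
tool_pos: [596.1, -263.0, 167.7]
tool_rot: [0.36, 0.933, 0.0, -0.0]
force: [0.2, -0.1, -2.2]
finger_gap: 33.5
```

Run:
```python
from h import *
goal([596.5,-262,166]);print(env.read_state()["torque"])
im,d=env.camera("scene")
cv2.imwrite("pics/s4.png",cv2.resize(im[150:350,100:300],None,fx=3,fy=3))
```

```text
t 6.95 pos [ 596.1 -263.   167.7] gap 33.5 F [ 0.2 -0.1 -2.2]
yaw of tool y 47.801807581039476 tilt 0.019607588029917813 rv to vertical q [ 0.72  0.72 -0.62  1.57  0.47  1.    0.79]
tool shift mm [0.4 1.  1.7] share [0.0013 0.0033 0.0057]
[-0.02493391 -0.00741046 -0.01334141]
```

View pics/s4.png

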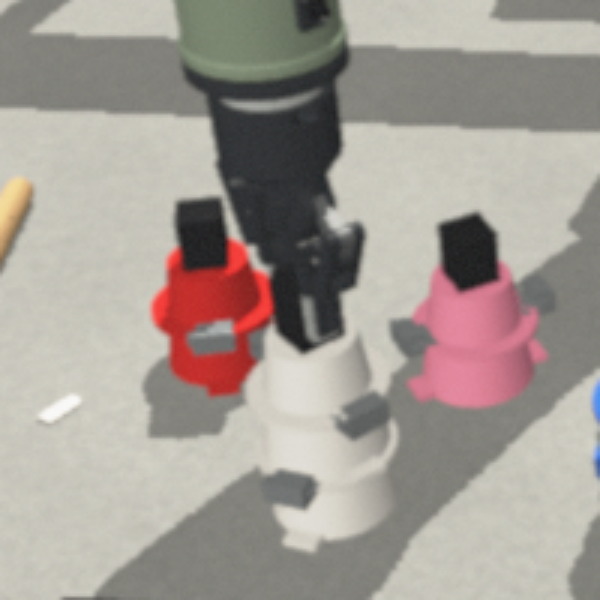

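The upper clip is now at (362,415), while the lower one stayed at (289,488): turned about 57° and the lower socket hasn't moved. Lifting straight up, slowly at first.

>>> {"method": "apply_moves", "body": {"targets": [[0, 0, -0.01, 0, 0, 0, -1], [0, 0, -0.02, 0, 0, 0, -1], [0, 0, -0.02, 0, 0, 0, -1], [0, 0, -0.03, 0, 0, 0, -1], [0, 0, 0, 0, 0, 0, -1]]}}

```text
t: 7.42
tool_pos: [597.1, -263.0, 194.2]
tool_rot: [0.358, 0.934, 0.0, 0.001]
force: [0.6, -0.2, -1.9]
finger_gap: 33.3
```

Run:
```python
from h import *
goal([596.5,-262,300])
im,d=env.camera("scene")
cv2.imwrite("pics/s5.png",cv2.resize(im[150:350,100:300],None,fx=3,fy=3))
```

```text
t 7.42 pos [ 597.1 -263.   194.2] gap 33.3 F [ 0.6 -0.2 -1.9]
yaw of tool y 47.992298959480586 tilt 0.14938363244025557 rv to vertical q [ 0.72  0.69 -0.64  1.55  0.45  1.05  0.81]
tool shift mm [   0.8    0.5 -105.8] share [ 0.0028  0.0015 -0.3526]
```

View pics/s5.png

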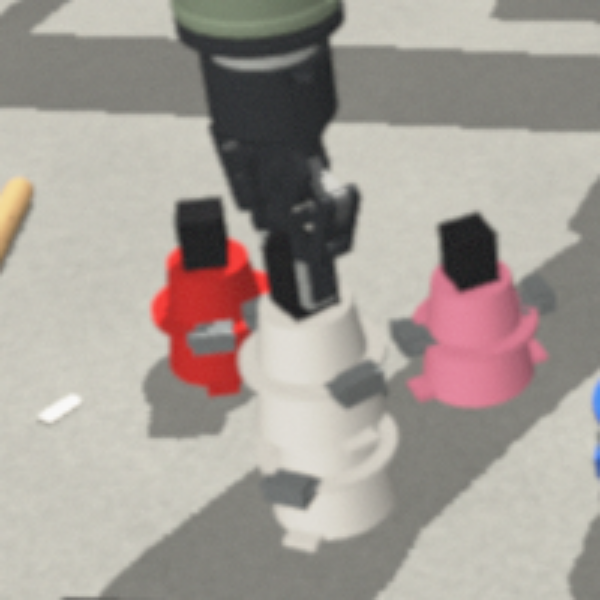

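>>> {"method": "apply_moves", "body": {"targets": [[0, 0, -0.04, 0, 0, 0, -1], [0, 0, -0.05, 0, 0, 0, -1], [0, 0, -0.06, 0, 0, 0, -1], [0, 0, -0.06, 0, 0, 0, -1], [0, 0, -0.06, 0, 0, 0, -1], [0, 0, -0.06, 0, 0, 0, -1], [0, 0, -0.06, 0, 0, 0, -1], [0, 0, -0.06, 0, 0, 0, -1], [0, 0, -0.06, 0, 0, 0, -1], [0, 0, -0.06, 0, 0, 0, -1], [0, 0, -0.03, 0, 0, 0, -1], [0, 0, 0, 0, 0, 0, -1]]}}

```text
t: 8.47
tool_pos: [596.7, -262.8, 374.1]
tool_rot: [0.358, 0.934, 0.0, 0.001]
force: [-0.5, 0.1, -1.1]
finger_gap: 33.0
```

Run:
```python
from h import *
goal([572.5,272.3,370])
im,d=env.camera("scene")
cv2.imwrite("pics/s6.png",im)
```

```text
t 8.47 pos [ 596.7 -262.8  374.1] gap 33.0 F [-0.5  0.1 -1.1]
yaw of tool y 48.01681661673785 tilt 0.1608650639921064 rv to vertical q [ 0.74  0.54 -0.69  1.33  0.34  1.39  0.9 ]
tool shift mm [375.9 381.5   3.6] share [1.2531 1.2718 0.0119]
```

View pics/s6.png

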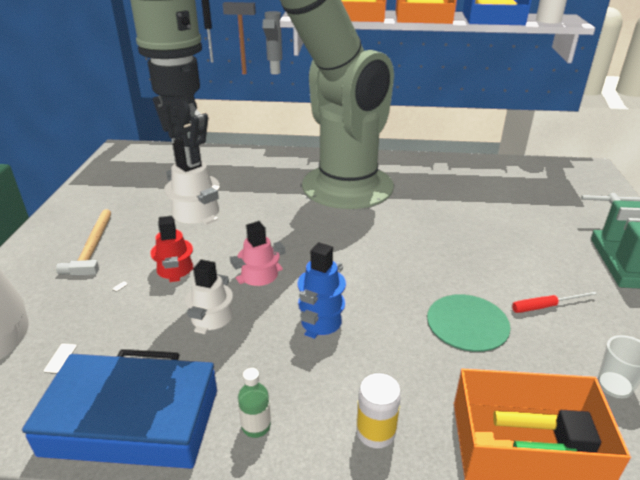

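The upper socket at (193,190) hangs free, and the lower one still stands at (210,300). Next I carry it over at height.

>>> {"method": "apply_moves", "body": {"targets": [[0.02, 0.02, 0, 0, 0, 0, -1], [0.04, 0.04, 0, 0, 0, 0, -1], [0.057, 0.058, 0, 0, 0, 0, -1], [0.057, 0.058, 0, 0, 0, 0, -1], [0.057, 0.058, 0, 0, 0, 0, -1], [0.057, 0.058, 0, 0, 0, 0, -1], [0.057, 0.058, 0, 0, 0, 0, -1], [0.057, 0.058, 0, 0, 0, 0, -1], [0.057, 0.058, 0, 0, 0, 0, -1], [0.057, 0.058, 0, 0, 0, 0, -1], [0.057, 0.058, 0, 0, 0, 0, -1], [0.057, 0.058, 0, 0, 0, 0, -1]]}}

```text
t: 9.52
tool_pos: [583.3, 7.9, 370.8]
tool_rot: [0.358, 0.934, -0.0, -0.001]
force: [-0.5, -0.4, -2.8]
finger_gap: 33.4
```

>>> {"method": "apply_moves", "body": {"targets": [[0.057, 0.058, 0, 0, 0, 0, -1], [0.057, 0.058, 0, 0, 0, 0, -1], [0.057, 0.058, 0, 0, 0, 0, -1], [0.057, 0.058, 0, 0, 0, 0, -1], [0.057, 0.058, 0, 0, 0, 0, -1], [0.057, 0.058, 0, 0, 0, 0, -1], [0.057, 0.058, 0, 0, 0, 0, -1], [0.057, 0.058, 0, 0, 0, 0, -1], [0.057, 0.058, 0, 0, 0, 0, -1], [0.04, 0.04, 0, 0, 0, 0, -1], [0.02, 0.02, 0, 0, 0, 0, -1], [0, 0, 0, 0, 0, 0, -1]]}}

```text
t: 10.52
tool_pos: [572.0, 253.0, 371.0]
tool_rot: [0.357, 0.934, -0.0, -0.001]
force: [-0.8, 0.8, -2.6]
finger_gap: 33.4
```

Run:
```python
from h import *
goal([572.5,272.3,180])
```

```text
t 10.52 pos [572. 253. 371.] gap 33.4 F [-0.8  0.8 -2.6]
yaw of tool y 48.19584055471469 tilt 0.09297396382119004 rv to vertical q [-0.01  0.52 -0.79  1.4   0.37  1.37  0.03]
tool shift mm [ 12.2  14.8 191. ] share [0.0407 0.0494 0.6366]
```

>>> {"method": "apply_moves", "body": {"targets": [[0.0407, 0.0494, 0.03, 0, 0, 0, -1], [0, 0, 0.07, 0, 0, 0, -1], [0, 0, 0.08, 0, 0, 0, -1], [0, 0, 0.08, 0, 0, 0, -1], [0, 0, 0.08, 0, 0, 0, -1], [0, 0, 0.08, 0, 0, 0, -1], [0, 0, 0.08, 0, 0, 0, -1], [0, 0, 0.08, 0, 0, 0, -1], [0, 0, 0.08, 0, 0, 0, -1], [0, 0, 0.05, 0, 0, 0, -1], [0, 0, 0.03, 0, 0, 0, -1], [0, 0, 0, 0, 0, 0, -1]]}}

```text
t: 11.52
tool_pos: [573.5, 268.6, 148.0]
tool_rot: [0.359, 0.933, -0.001, -0.001]
force: [0.5, -0.5, -2.4]
finger_gap: 33.4
```

Run:
```python
from h import *
goal([572.5,272.3,124])
im,d=env.camera("scene")
cv2.imwrite("pics/s7.png",cv2.resize(im[180:380,360:610],None,fx=3,fy=3))
im,d=env.camera("top")
cv2.imwrite("pics/t7.png",cv2.resize(im[140:300,120:320],None,fx=3.7,fy=3.7))
```

```text
t 11.52 pos [573.5 268.6 148. ] gap 33.4 F [ 0.5 -0.5 -2.4]
yaw of tool y 47.963157719672054 tilt 0.17159720806918627 rv to vertical q [-0.09  0.74 -0.69  1.63  0.55  0.97 -0.13]
tool shift mm [ 3.2  2.2 24. ] share [0.0108 0.0072 0.08  ]
```

View pics/s7.png

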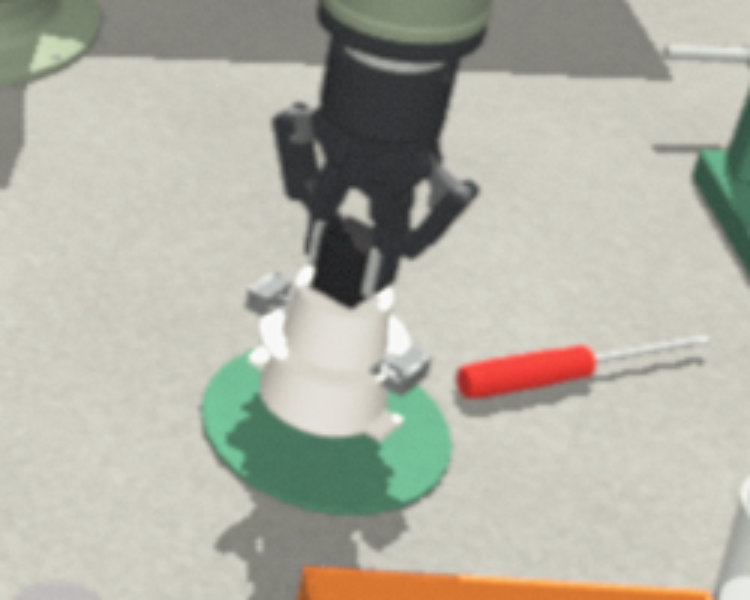

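View pics/t7.png

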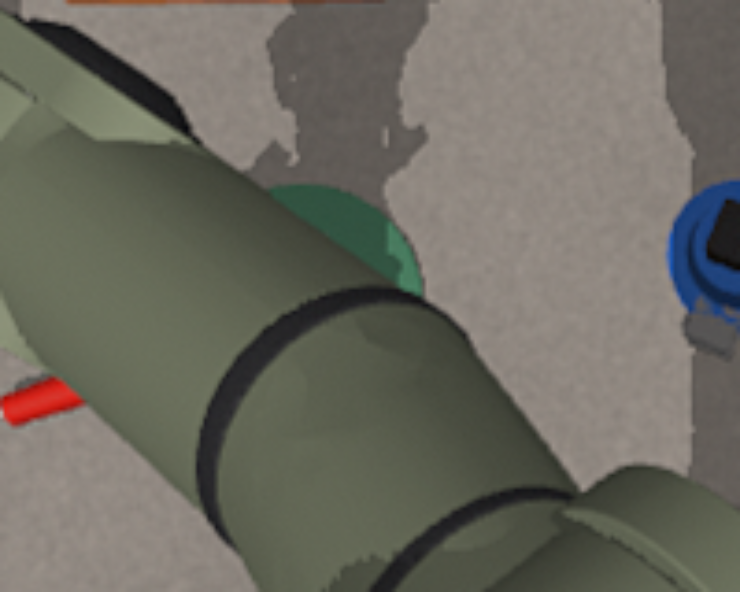

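The socket hangs upright over the pad in s7 (base about (325,400) in the crop). Correcting about 3 mm and lowering gently.

>>> {"method": "apply_moves", "body": {"targets": [[0.01, 0.007, 0.02, 0, 0, 0, -1], [0, 0, 0.02, 0, 0, 0, -1], [0, 0, 0.015, 0, 0, 0, -1], [0, 0, 0.01, 0, 0, 0, -1], [0, 0, 0.005, 0, 0, 0, -1], [0, 0, 0, 0, 0, 0, -1], [0, 0, 0, 0, 0, 0, -1]]}}

```text
t: 12.2
tool_pos: [573.2, 273.8, 129.0]
tool_rot: [0.358, 0.934, 0.0, 0.0]
force: [-0.0, -0.1, -2.8]
finger_gap: 33.3
```

>>> {"method": "apply_moves", "body": {"targets": [[0, 0, 0.003, 0, 0, 0, -1], [0, 0, 0.003, 0, 0, 0, -1], [0, 0, 0, 0, 0, 0, -1]]}}

```text
t: 12.45
tool_pos: [573.2, 273.7, 127.0]
tool_rot: [0.358, 0.934, -0.0, -0.0]
force: [0.8, 0.5, -2.7]
finger_gap: 33.8
```

>>> {"method": "apply_moves", "body": {"targets": [[0, 0, 0.003, 0, 0, 0, -1], [0, 0, 0.003, 0, 0, 0, -1], [0, 0, 0.003, 0, 0, 0, -1], [0, 0, 0, 0, 0, 0, -1]]}}

```text
t: 12.78
tool_pos: [573.1, 273.7, 124.2]
tool_rot: [0.358, 0.934, -0.0, -0.0]
force: [0.2, -0.4, -3.3]
finger_gap: 33.4
```

>>> {"method": "apply_moves", "body": {"targets": [[0, 0, 0.003, 0, 0, 0, -1], [0, 0, 0, 0, 0, 0, -1], [0, 0, 0, 0, 0, 0, -1]]}}

```text
t: 13.03
tool_pos: [573.2, 273.8, 123.5]
tool_rot: [0.358, 0.934, 0.0, 0.0]
force: [0.2, 0.3, -2.9]
finger_gap: 33.3
```

>>> {"method": "apply_moves", "body": {"targets": [[0, 0, 0.003, 0, 0, 0, -1], [0, 0, 0, 0, 0, 0, -1], [0, 0, 0, 0, 0, 0, -1]]}}

```text
t: 13.28
tool_pos: [573.2, 273.8, 122.6]
tool_rot: [0.358, 0.934, -0.0, -0.0]
force: [-0.1, -0.0, -3.2]
finger_gap: 33.4
```

>>> {"method": "apply_moves", "body": {"targets": [[0, 0, 0.002, 0, 0, 0, -1], [0, 0, 0, 0, 0, 0, -1], [0, 0, 0, 0, 0, 0, -1]]}}

```text
t: 13.53
tool_pos: [573.3, 273.8, 122.3]
tool_rot: [0.358, 0.934, 0.0, 0.0]
force: [-2.6, -1.6, 3.2]
finger_gap: 33.3
```

Contact (force changed from −3 to +3 N at 122.3 mm, as predicted). Releasing.

>>> {"method": "apply_moves", "body": {"targets": [[0, 0, 0, 0, 0, 0, 0.2], [0, 0, 0, 0, 0, 0, 1], [0, 0, 0, 0, 0, 0, 1], [0, 0, 0, 0, 0, 0, 1], [0, 0, 0, 0, 0, 0, 1], [0, 0, 0, 0, 0, 0, 1], [0, 0, 0, 0, 0, 0, 1], [0, 0, 0, 0, 0, 0, 1]]}}

```text
t: 14.2
tool_pos: [573.2, 273.8, 122.0]
tool_rot: [0.358, 0.934, 0.0, -0.0]
force: [-0.7, 0.4, 0.7]
finger_gap: 85.3
```

Run:
```python
from h import *
goal([573,273.5,280])
im,d=env.camera("scene")
cv2.imwrite("pics/s8.png",cv2.resize(im[180:380,360:610],None,fx=3,fy=3))
```

```text
t 14.2 pos [573.2 273.8 122. ] gap 85.3 F [-0.7  0.4  0.7]
yaw of tool y 48.02116367489547 tilt 0.004562342213732928 rv to vertical q [-0.11  0.77 -0.67  1.65  0.57  0.93 -0.16]
tool shift mm [-1.00e-01 -3.00e-01 -1.58e+02] share [-2.000e-04 -1.100e-03 -5.266e-01]
```

View pics/s8.png

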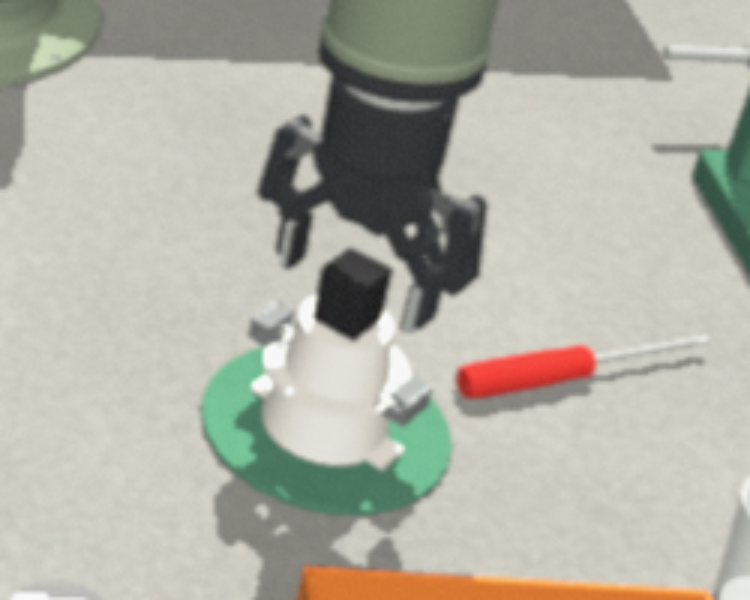

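Standing upright on the pad, and the fingers are clear of block (353,293). Retreating up, then back toward the base so the top camera can see.

>>> {"method": "apply_moves", "body": {"targets": [[0, 0, -0.02, 0, 0, 0, 1], [0, 0, -0.03, 0, 0, 0, 1], [0, 0, -0.05, 0, 0, 0, 1], [0, 0, -0.07, 0, 0, 0, 1], [0, 0, -0.07, 0, 0, 0, 1], [0, 0, -0.07, 0, 0, 0, 1], [0, 0, -0.07, 0, 0, 0, 1], [0, 0, -0.07, 0, 0, 0, 1], [0, 0, -0.07, 0, 0, 0, 1], [0, 0, -0.05, 0, 0, 0, 1], [0, 0, -0.03, 0, 0, 0, 1], [0, 0, 0, 0, 0, 0, 1]]}}

```text
t: 15.25
tool_pos: [573.5, 274.3, 304.9]
tool_rot: [0.358, 0.934, 0.001, 0.001]
force: [-0.5, -0.4, -0.3]
finger_gap: 85.5
```

Run:
```python
from h import *
goal([420,410,300])
```

```text
t 15.25 pos [573.5 274.3 304.9] gap 85.5 F [-0.5 -0.4 -0.3]
yaw of tool y 48.01766398666154 tilt 0.19662095326239698 rv to vertical q [-0.05  0.58 -0.77  1.48  0.42  1.25 -0.03]
tool shift mm [204.9  -1.8   4.6] share [ 0.6831 -0.0061  0.0153]
```

>>> {"method": "apply_moves", "body": {"targets": [[0.05, 0, 0, 0, 0, 0, 1], [0.07, 0, 0, 0, 0, 0, 1], [0.07, 0, 0, 0, 0, 0, 1], [0.07, 0, 0, 0, 0, 0, 1], [0.07, 0, 0, 0, 0, 0, 1], [0.07, 0, 0, 0, 0, 0, 1], [0.07, 0, 0, 0, 0, 0, 1], [0.07, 0, 0, 0, 0, 0, 1], [0.07, 0, 0, 0, 0, 0, 1], [0.05, 0, 0, 0, 0, 0, 1], [0, 0, 0, 0, 0, 0, 1], [0, 0, 0, 0, 0, 0, 1]]}}

```text
t: 16.25
tool_pos: [424.9, 406.6, 301.4]
tool_rot: [0.357, 0.934, -0.0, -0.0]
force: [0.8, 0.7, -0.2]
finger_gap: 85.6
```

Run:
```python
from h import *
for c in("scene","top"):
    im,d=env.camera(c);cv2.imwrite(f"pics/{c}9.png",im);np.save(c+"9.npy",d)
    P=cloud(c,d);k=im.max(2)
    m=(k<70)&(P[...,2]>135)&(P[...,2]<145)&(abs(P[...,0]-573)<45)&(abs(P[...,1]-273)<45)
    q=P[m];print(c,len(q),q.mean(0) if len(q) else'',cv2.minAreaRect(q[:,:2].astype(np.float32)) if len(q)>3 else '')
    for n in("white_top_grip","white_low","pad","blue_top"):
        print(c,n,[(np.round(r["xy"]),round(r["confidence"],2)) for r in env.spot_point(n,c)])
goal([420,410,300])
```

```text
scene 175 [578.18624864 269.84530635 139.99034419] ((576.3998413085938, 269.9939270019531), (31.141937255859375, 32.195011138916016), 48.0532341003418)
scene white_top_grip [(array([163., 228.]), 0.87), (array([255., 231.]), 0.7), (array([474., 278.]), 0.58)]
scene white_low [(array([210., 312.]), 0.57)]
scene pad []
scene blue_top [(array([321., 301.]), 0.76)]
top 207 [571.15479639 271.8440312  138.88164055] ((571.0638427734375, 271.5291442871094), (33.251007080078125, 32.43001174926758), 48.31983184814453)
top white_top_grip [(array([387., 270.]), 0.95), (array([191., 217.]), 0.91), (array([476., 274.]), 0.78)]
top white_low [(array([410., 211.]), 0.84)]
top pad []
top blue_top [(array([318., 209.]), 0.83)]
t 16.75 pos [426.1 406.1 302. ] gap 85.5 F [ 0.2 -0.3 -0.2]
yaw of tool y 47.99897045015789 tilt 0.001878110301061516 rv to vertical q [-0.31  0.51 -0.81  1.61  0.39  1.19 -0.37]
tool shift mm [ 7.2 -1.2  2. ] share [ 0.024  -0.004   0.0066]
```

View pics/scene9.png

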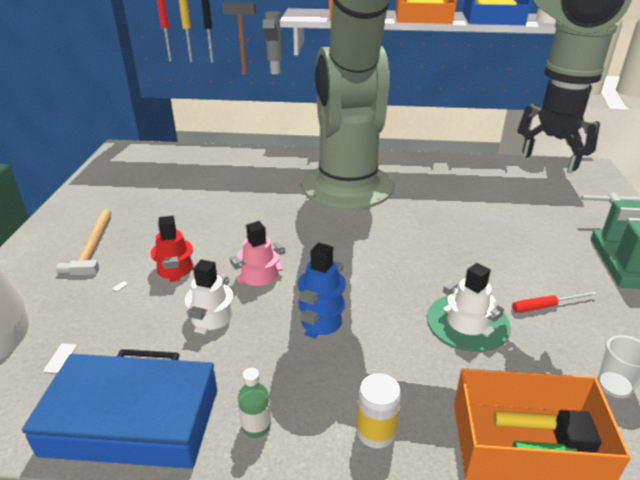

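View pics/top9.png

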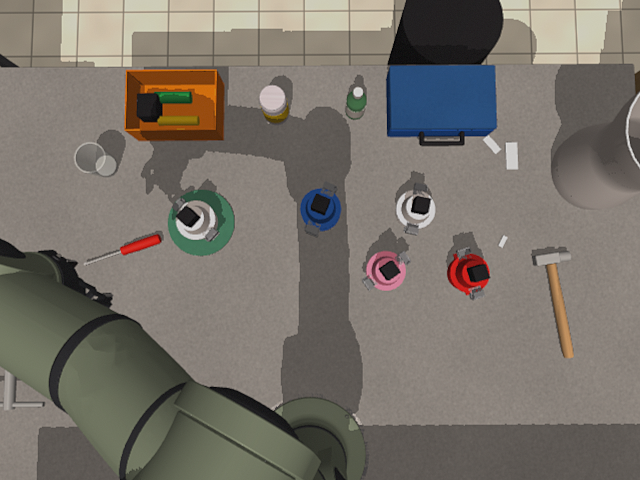

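The white socket stands upright on the pad (block top at top-view (188,216), 140 mm high, within about 5 mm of the pad centre). The lower white socket at (416,210) and the blue stack at (320,208) stand where they were, and the arm is clear.

```bash
python3 -c "
from h import *
print(env.hand_in())"
```

```text
the job is handed in; nothing more can be done
None
```

I turned the upper white socket about 57° counterclockwise, lifted it off and carried it over the blue stack. I set it down on the green pad, let go, moved the arm clear and handed the job in at about 17 s. `hand_in` gave no verdict.

**Placement:** the socket stands upright on the pad. Its block top measured about 140 mm high, as it should. The axis was within 2 mm of the pad's centre by the top camera and about 5 mm by the scene camera, against the allowed 25 mm.

**Other stacks:** in the last pictures the lower white socket and the blue stack stand where they were at the start.

**Where checks disagreed:** the two cameras differed by about 5 mm in x. The networks missed the pad in the final pictures, so I used its centre from the first pictures.

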